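# Unclamp a plywood coupon, gauge it and lay it in the pan

### The job

The plywood test coupon in the sloping clamp jig is ready for checking: swing the clamp bar up by its black handle to about its stop and leave it up, then draw the coupon straight down the sloping bed until its upper end is clear of the bar. Slide that same end, which was under the bar, through the window of the steel gap gauge from the flared side until a good 25 mm of it shows behind, and draw it back out. Lay the coupon gently, flat and inside the steel pan, let go, and leave the loose things round the work where they are.

Things in the scene. Friction and masses are not known exactly. Their poses are not given: they have to be found in the camera images.
- clamp_bar (a joint): clamp bar angle, rad: 0 shut, lying across the coupon; grows as the handle is lifted; stop at 0.95. Stiff friction hinge (0.32 N m): the bar stays where it is left. Shut, an 8 mm pin under the bar reaches 9 mm into the coupon's hole, so the coupon cannot be drawn; above 0.3 rad the pin is clear.
- bar_hinge (a point): point on the bar's hinge axis, mid bar width, 42.5 mm left of the bed's centre line and 19 mm off its surface. The hinge axis runs along the bed's x; the point's axes are the bed's. From the hinge at the bed's left (+y) the bar (steel, 22 mm wide, 11 mm thick) reaches across to the right (-y).
- bar_handle (a point): middle of the black turned handle (20 to 24 mm diameter, 56 mm long along the bar) on the bar's free end, 128 mm from the hinge axis; moves with the bar. Shut, it stands out past the bed's right side, free all round. Pinched across its diameter (fingers closing along the bed's x) it can be carried round its arc with the tool's direction unchanged: it turns between the pads.
- jig_bed: sloping aluminium bed of the fixed jig, 26 degrees, low end towards the robot. Origin: on its surface under the clamped coupon's centre, 95 mm above the table; x uphill, y left, z square off the bed. Surface x -20 to 84, y -50 to 50 mm: the coupon's lower 50 mm overhang in free air. Guide rails 7 mm high leave the coupon 2 mm a side.
- coupon: loose plywood coupon, 140 x 50 x 12 mm, about 0.07 kg, one 18 mm through hole 30 mm from its centre towards the end under the bar. Origin: centre of its underside; x along its length towards that end, z its upper face. Clamped, its frame coincides with the bed's; with the bar up it stays there by friction. Drawn 55 mm or more down the bed it is clear of the bar.
- coupon_tip (a point): middle of the coupon's end face on the upper, holed end (70 mm from the centre, at mid thickness)
- gauge_window (a point): centre of the window of the fixed steel gap gauge, 58 mm above the table. Window 56 mm wide (y), 16 mm high (z), in a wall 20 mm thick (x -10 to 10 mm); x is the way through, away from the robot. Flared lips on the robot's side reach 24 mm ahead of the centre, open to 28 x 70 mm. Gauge 90 mm high, 112 mm wide, base 80 mm long.
- pan: fixed shallow open steel pan, 182 (x) x 122 (y) x 31 mm over its rolled rim, inside 170 x 110 mm, floor 3 mm thick. Origin: centre of its underside. The coupon goes in with its length along the pan's length.
- mug: loose white mug, bystander, 89 mm high; origin at its foot
- tape_roll_brown: loose roll of brown tape lying flat, bystander, 105 mm across, 48 mm high; origin at its foot
- seal_tin: loose round steel tin, bystander, 64 mm across, 54 mm high; origin at its foot
- marker: loose marker pen lying down, bystander, 135 mm long; origin under its middle
- clamp_jig: the fixed jig as a whole (grey base 136 x 120 mm, uprights, bed, bar). Origin: under its middle, on the table. A stop at the bed's top has a lip over the coupon's last 10 mm (3 mm above it), so it can only slide out. The bar (over bed x 19 to 41 mm), when raised, stands square off the bed and leans over the coupon: a tool square to the bed clears it, an upright one fouls it.
Things that resemble listed ones, but are neither listed nor needed, are in the scene too. Of the things that look like the coupon, the largest one is meant.

How it is judged:
By the outcome, as a careful person would: the job done as asked, in the order asked, and still so for the second after the job is handed in, with the robot touching nothing.
It also fails if it takes over 58 s, if anything falls off the work surface, if the arm or the gripper's body presses on something with over 40 N, if the wrist force passes 120 N, or if a joint passes its speed limit or range.

### The arm

A 6-joint arm with a two-finger parallel gripper is mounted at the origin on a cart in front of the work surface, level with it; the furniture and walls round the work are solid. World frame = base frame: x ahead of the robot, y to its left, z up, the work surface at z = 0. Lengths are in m, angles in rad, forces in N, time in s.
With the tool pointing down it reaches from about 0.375 to 0.9 m from the base axis. Payload 3.1 kg.
Tool frame: the origin (TCP) lies at the centre of the arm's flange, where the gripper is bolted on; the fingertips stand robot.tip_extent ahead of it and the grasp point (between the pads) lies 164 mm ahead of it (robot.tip_extent is the distance from the TCP to the fingertips, in m); z points along the fingers, y is the line along which they close (so a half turn about z gives the same grasp; the last joint's range is limited). The gripper opens to 87 mm and grips with 3 to 60 N. Pads are 19 mm wide; open, the fingers measure 117 mm over their backs; the gripper's body (75 mm by 190 mm) begins 51 mm behind the grasp point.
Start: joints at [0.965, 0.527, 1.433, -0, 1.181, -0.178], TCP at [0.259, 0.569, 0.405] pointing down, gripper open.
Joint ranges: [-3.08, 3.08], [-0.75, 2.2], [0.22, 2.44], [-1.43, 4.57], [0, 2.65], [-2.85, 2.85]. Speed limits (rad/s): [2.79, 2.79, 3.14, 3.14, 3.14, 3.14].

### API

Orientations are given as a unit quaternion [x, y, z, w].
In Python, from rig import get_obs, camera, hand_in, cut_out, robot gives the robot as it stands.
- The arm moves only by the tool step_arm, never from a script. Its argument "rows" is a list of rows, each a list of 6 numbers: the shift along the world's x, y, z in m, then the turn, a rotation vector about the world's x, y, z in degrees. A call has 1 to 12 rows; each row shifts and turns the commanded pose from where the row before left it; what a row does not reach is not made up. A row lasts 1/8 s, in which the tool goes at most 62.5 mm and 10.7 degrees, less where a joint would pass 70% of its speed; a pose out of reach is approached as far as the arm can. A call is refused whole if a number of a shift passes 0.0625 or a number of a turn 10.7, either way. A call with a gripper value outside its range is refused whole. "jaw" is the finger opening in m, from 0 to 0.087, set as the call begins (left out, the last holds). The fingers move at their own pace and stop on an object; "squeeze" is the grip in N (left out, the last holds). Time passes only in rows, so rows that do not move let the fingers close. It gives the time, the measured TCP pose, the force, the opening and the grip force at its end, in the units of the state.
- get_obs(): the state, without advancing time (a new reading comes with each control period).
- camera(name): name is "scene" or "side" or "wrist"; returns a dict with "pixels" (420x560x3 uint8, blue, green, red), "depth" (420x560 float32, m along the optical axis (not along the pixel's ray), 0 where there is no reading), "fov_y" (degrees; the focal length in pixels is half the picture's height over the tangent of half this angle, whatever the lens; pixels are square), "cx", "cy" (the principal point, pixels), "k1" (the pictures are not rectified: a ray, as slopes to the right and down, at radius r is drawn at 1 + k1 r^2 times it, then the intrinsics apply), "extrinsics" (4x4, takes a point from camera to world coordinates); the wrist camera has in their place "mount" (4x4, takes a point from camera to tool coordinates, whose origin is the TCP and whose axes are the flange's). Camera axes: x right, y up, looking along -z (the intrinsics and any distortion apply to the point x, -y, -z); pixel columns grow to the right and rows downward; lengths in m; the calibration is good to about 2 mm. A picture is of the moment at which its call begins: read the wrist's pose just before it.
- hand_in(): hands the job in; it is judged then, once.
Trained networks look in the newest picture that a camera, given by its name, has taken for a name from the list of things; names that differ only in an ending like _2 or _b are one class to them, and where a whole thing is asked for, a point or a joint stands for the part that bears it (a point fixed in the world has none). Each returns a list of dicts, best first, with "confidence" (0 to 1); they miss things now and then, are a little off and sometimes report something else, mostly with a low value. They report only what shows in the picture. A call takes as long as a camera call. They do not tell look-alikes from the thing itself.
- cut_out(label, camera): "region" (420x560 bool, what is visible of it) and "extent" ([centre column, centre row, width, height] in pixels, round what is visible of it).
The state is a dict: "time": time; "q": joint angles; "joint_velocities": joint speeds; "joint_torque": joint torques, N m; "position": TCP position; "tool_rot": TCP orientation; "ft_force": force on the tool from outside, world axes, zero at the start; "moment": the same for the moment, N m; "grip_width": finger opening in m; "grip_force": force on a finger pad.
Only numpy, scipy, OpenCV 4.12 (cv2) and the standard library are available. Lean on these libraries where they do the work, as an engineer would, in place of code of your own. Each camera call takes 0.05 s, during which the arm holds its last target. There are 200 camera calls.

## Working session

There is one attempt and no reset: what is moved stays moved. The work goes in short steps, Python scripts to look and compute and a tool call to move; the robot and the scene stay as the last step left them, time stands still between calls to the robot, and variables do not carry over. Pictures are saved under pics/ and viewed, at most 10 in all, crops included, and the job is handed in when it is done.

Besides the shell and the picture viewer there is one more tool, called by a JSON object that holds its "api" and its "payload". step_arm: Moves the arm, as the interface text tells. Its arguments: {"type":"object","properties":{"rows":{"type":"array"},"jaw":{"type":"number"},"squeeze":{"type":"number"}},"required":["rows"]}

```bash
mkdir -p pics; ls
cat > h.py <<'E'
import numpy as np, cv2
from rig import get_obs, camera, hand_in, cut_out, robot
from scipy.spatial.transform import Rotation as R
def cam(n):
    o=get_obs(); c=camera(n)
    if 'extrinsics' in c: T=np.array(c['extrinsics'])
    else:
        W=np.eye(4); W[:3,:3]=R.from_quat(o['tool_rot']).as_matrix(); W[:3,3]=o['position']; T=W@np.array(c['mount'])
    c['T']=T; c['f']=210/np.tan(np.radians(c['fov_y'])/2); return c
def K(c): return np.array([[c['f'],0,c['cx']],[0,c['f'],c['cy']],[0,0,1.]]), np.array([c['k1'],0,0,0,0.])
def cloud(c):
    k,d=K(c); v,u=np.mgrid[0:420,0:560]
    p=cv2.undistortPoints(np.stack([u.ravel(),v.ravel()],1).astype(np.float64)[:,None],k,d)[:,0]
    z=c['depth'].ravel().astype(float); P=np.stack([p[:,0]*z,-p[:,1]*z,-z],1)
    X=P@c['T'][:3,:3].T+c['T'][:3,3]; X[z==0]=np.nan
    return X.reshape(420,560,3)
def proj(c,X):
    k,d=K(c); X=np.atleast_2d(X); P=(X-c['T'][:3,3])@c['T'][:3,:3]
    P=P*[1,-1,-1]; return cv2.projectPoints(P,np.zeros(3),np.zeros(3),k,d)[0][:,0]
E
python3 - <<'E'
from h import *
print(robot.tip_extent)
ims=[]
for n in ['scene','side']:
    c=cam(n); X=cloud(c); cv2.imwrite(f'pics/{n}0.png',c['pixels']); np.savez(f'{n}0.npz',X=X,T=c['T'],f=c['f'],cx=c['cx'],cy=c['cy'],k1=c['k1'],img=c['pixels'])
    print(n,c['T'][:3,3],c['k1'],c['fov_y'])
    for l in ['clamp_bar','bar_handle','jig_bed','coupon','gauge_window','pan','mug','tape_roll_brown','seal_tin','marker','clamp_jig']:
        for r in cut_out(l,n)[:3]:
            m=r['region']; P=X[m]; P=P[~np.isnan(P[:,0])]
            if len(P): print(l,round(r['confidence'],2),np.round(r['extent']),np.round(np.median(P,0),3),np.round(np.percentile(P,2,axis=0),3),np.round(np.percentile(P,98,axis=0),3))
E
```

```text
pics
0.1822
scene [-0.23470343 -1.06836042  0.69412417] -0.18473948736696177 45.86083522303669
clamp_bar 0.54 [234. 176.  34.  18.] [0.608 0.194 0.128] [0.599 0.115 0.113] [0.621 0.268 0.136]
bar_handle 0.69 [237. 175.  35.  13.] [0.609 0.188 0.128] [0.599 0.114 0.116] [0.622 0.265 0.136]
jig_bed 0.64 [234. 179.  30.  33.] [0.611 0.193 0.125] [0.581 0.116 0.082] [0.666 0.269 0.145]
coupon 0.73 [188. 200.  21.  14.] [0.536 0.383 0.004] [ 0.516  0.341 -0.003] [0.572 0.434 0.008]
coupon 0.71 [222. 184.  34.  37.] [0.567 0.22  0.091] [0.528 0.197 0.065] [0.642 0.257 0.128]
coupon 0.61 [169. 217.  20.  13.] [0.411 0.299 0.007] [ 0.365  0.278 -0.001] [0.456 0.328 0.011]
gauge_window 0.61 [281. 225.  45.  38.] [ 0.59  -0.063  0.036] [ 0.557 -0.107  0.001] [ 0.673 -0.001  0.091]
gauge_window 0.41 [345. 263.  74.  48.] [ 0.617 -0.292  0.007] [ 0.521 -0.368 -0.   ] [ 0.705 -0.233  0.031]
pan 0.77 [345. 263.  74.  56.] [ 0.614 -0.293  0.007] [ 0.521 -0.369 -0.   ] [ 0.705 -0.234  0.031]
mug 0.86 [317. 208.  22.  37.] [ 0.744 -0.064  0.057] [ 0.723 -0.087  0.004] [ 0.799 -0.008  0.087]
mug 0.64 
[... 1668 characters left out ...]
. 213.  27.  28.] [ 0.738 -0.194  0.038] [ 0.698 -0.253  0.006] [ 0.791 -0.155  0.051]
tape_roll_brown 0.46 [273. 236.  27.  36.] [ 0.593 -0.021  0.016] [ 0.558 -0.112 -0.   ] [0.628 0.01  0.091]
seal_tin 0.76 [277. 184.  16.  24.] [ 0.611 -0.448  0.035] [ 0.581 -0.597 -0.003] [ 0.641 -0.428  0.053]
marker 0.47 [333. 259.   8.  24.] [0.389 0.057 0.013] [ 0.382 -0.02   0.002] [0.395 0.11  0.017]
clamp_jig 0.75 [264. 271.  40.  31.] [0.572 0.235 0.096] [0.53  0.205 0.074] [0.644 0.257 0.134]
clamp_jig 0.56 [253. 274.  48.  74.] [0.626 0.265 0.027] [ 0.563  0.137 -0.001] [0.693 0.294 0.144]
clamp_jig 0.55 [272. 207.  49.  23.] [ 0.614 -0.316  0.009] [ 0.525 -0.409 -0.003] [ 0.701 -0.225  0.033]
```

Run:
```python
import cv2,numpy as np
a=cv2.imread('pics/scene0.png')[150:310,150:430]; b=cv2.imread('pics/side0.png')[160:360,190:390]
a=cv2.resize(a,None,fx=2.8,fy=2.8,interpolation=3)[:300]
a=cv2.resize(cv2.imread('pics/scene0.png')[155:305,150:420],(540,300),interpolation=3)
b=cv2.resize(cv2.imread('pics/side0.png')[200:350,200:360],(320,300),interpolation=3)
cv2.imwrite('pics/m0.png',np.hstack([a[:,:480],b]))
```

```text
(no output)
```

View pics/m0.png

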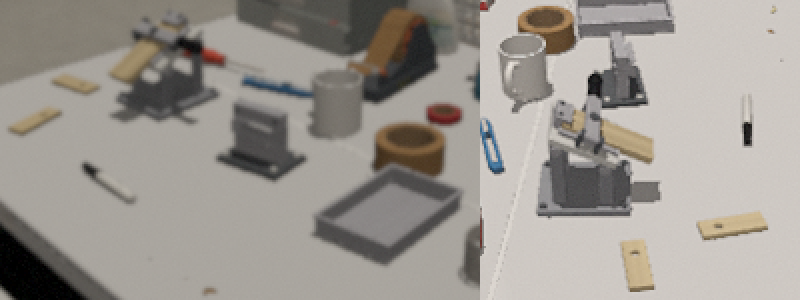

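Run:
```python
from h import *
o=get_obs(); print(o['time'],R.from_quat(o['tool_rot']).as_matrix().round(3))
c=cam('wrist'); print(np.round(c['mount'],3),c['fov_y'],c['k1'])
A=[]
for n in ['scene','side']:
    c=cam(n); X=cloud(c)
    for l in ['coupon','gauge_window','pan','jig_bed']:
        r=cut_out(l,n)
        for k in r[:3]:
            P=X[k['region']]; P=P[~np.isnan(P[:,0])]; md=np.median(P,0)
            if l=='coupon' and md[2]>.05:
                # plane ransac
                best=0;rng=np.random.default_rng(0)
                for _ in range(300):
                    a,b,d=P[rng.choice(len(P),3,False)]; nn=np.cross(b-a,d-a); nn/=np.linalg.norm(nn)+1e-9
                    i=abs((P-a)@nn)<.002
                    if i.sum()>best: best=i.sum();I=i
                Q=P[I]; ctr=Q.mean(0); u,s,vt=np.linalg.svd(Q-ctr); nn=vt[2]*np.sign(vt[2][2])
                print(n,'coupon n',nn.round(3),'tilt',np.degrees(np.arccos(nn[2])).round(1),'yaw',np.degrees(np.arctan2(-nn[1],-nn[0])).round(1),ctr.round(3),'long',vt[0].round(3),len(Q),len(P), 'z at ctr')
            if l in('pan','gauge_window'):
                print(n,l,k['confidence'],cv2.minAreaRect((P[:,:2]*1000).astype(np.float32)))
```

```text
1.2 [[-0.91   0.415  0.   ]
 [ 0.415  0.91  -0.   ]
 [-0.     0.    -1.   ]]
[[ 0.     0.961  0.275  0.074]
 [ 1.     0.    -0.     0.   ]
 [-0.     0.275 -0.961  0.021]
 [ 0.     0.     0.     1.   ]] 71.74126927472733 -0.05106729378076303
scene coupon n [-0.429 -0.069  0.9  ] tilt 25.8 yaw 9.1 [0.573 0.223 0.095] long [-0.894 -0.108 -0.435] 178 295 z at ctr
scene gauge_window 0.92 ((619.96826171875, -28.773880004882812), (136.08633422851562, 150.70364379882812), 11.873791694641113)
scene pan 0.76 ((636.6292724609375, -279.86151123046875), (238.47402954101562, 157.92535400390625), 10.638346672058105)
scene pan 0.55 ((392.94354248046875, 34.782562255859375), (131.40444946289062, 30.460710525512695), 89.81236267089844)
side coupon n [-0.445 -0.025  0.895] tilt 26.5 yaw 3.2 [0.579 0.231 0.1  ] long [-0.888 -0.111 -0.445] 267 416 z at ctr
side gauge_window 0.94 ((591.0065307617188, -28.626907348632812), (78.77548217773438, 429.0751037597656), 6.630223751068115)
side pan 0.96 ((595.9019165039062, -266.76751708984375), (210.72052001953125, 269.773193359375), 30.406362533569336)
```

{"api": "step_arm", "payload": {"rows": [[0.03,-0.055,0,0,0,10.3],[0.03,-0.055,0,0,0,10.3],[0.03,-0.055,0,0,0,10.3],[0.03,-0.055,0,1,-8.6,0],[0.03,-0.055,0,1,-8.6,0],[0.03,-0.055,0,1,-8.6,0],[0.015,-0.03,-0.015,0,0,0],[0,0,0,0,0,0],[0,0,0,0,0,0]]}}

```text
time: 2.88
position: [0.4511, 0.2155, 0.39]
tool_rot: [-0.045, 0.973, 0.016, 0.224]
ft_force: [-0.2, 0.1, -0.4]
grip_width: 0.0872
grip_force: 0.0
```

Run:
```python
from h import *
o=get_obs(); print(o['time'],o['position'],o['q'],R.from_quat(o['tool_rot']).as_matrix().round(3))
c=cam('wrist'); X=cloud(c); cv2.imwrite('pics/w1.png',c['pixels']); np.savez('w1.npz',X=X,T=c['T'])
for l in ['coupon','bar_handle','clamp_bar','jig_bed','clamp_jig','gauge_window']:
    for r in cut_out(l,'wrist')[:3]:
        P=X[r['region']]; P=P[~np.isnan(P[:,0])]
        print(l,round(r['confidence'],2),np.round(r['extent']),np.round(np.median(P,0),3),np.round(np.percentile(P,2,axis=0),3),np.round(np.percentile(P,98,axis=0),3))
```

```text
2.875 [0.45111314 0.21550438 0.39000518] [ 0.23486678  0.33534156  1.88855889 -0.11483367  0.46967758 -1.33809608] [[-0.895 -0.095  0.435]
 [-0.081  0.995  0.051]
 [-0.438  0.01  -0.899]]
coupon 0.66 [409. 130.  85.  39.] [0.541 0.391 0.008] [ 0.519  0.345 -0.   ] [0.565 0.437 0.009]
coupon 0.57 [276. 196.  52. 130.] [0.575 0.226 0.096] [0.531 0.201 0.075] [0.646 0.253 0.132]
bar_handle 0.68 [242. 234. 153.  22.] [0.613 0.201 0.131] [0.603 0.122 0.121] [0.624 0.273 0.138]
clamp_bar 0.56 [242. 232. 160.  25.] [0.613 0.2   0.131] [0.603 0.121 0.121] [0.625 0.274 0.138]
jig_bed 0.94 [242. 227. 159.  99.] [0.613 0.214 0.128] [0.58  0.125 0.086] [0.668 0.277 0.144]
jig_bed 0.53 [242. 232. 155.  23.] [0.613 0.2   0.131] [0.603 0.121 0.122] [0.625 0.273 0.138]
clamp_jig 0.85 [244. 203. 159. 141.] [0.61  0.214 0.124] [0.564 0.127 0.01 ] [0.668 0.282 0.144]
gauge_window 0.75 [243. 227. 159.  94.] [0.613 0.214 0.128] [0.58  0.125 0.086] [0.669 0.277 0.144]
gauge_window 0.64 [ 57. 150. 115.  87.] [ 0.588 -0.033  0.037] [ 0.559 -0.102  0.004] [0.629 0.005 0.09 ]
```

View pics/w1.png

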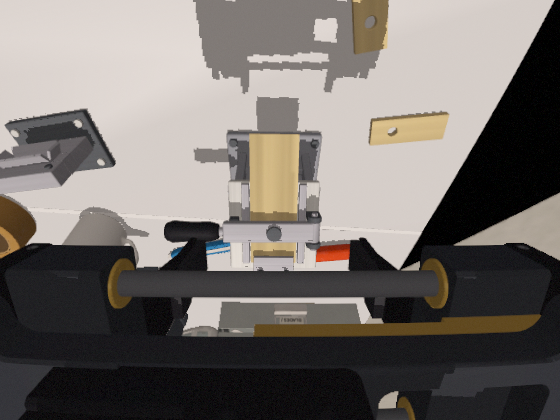

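Run:
```python
from h import *
d=np.load('w1.npz'); X=d['X']; cw=cam('wrist'); im=cv2.imread('pics/w1.png').astype(int)
def fit(P,t=.0015):
    best=0;rng=np.random.default_rng(0)
    for _ in range(400):
        a,b,e=P[rng.choice(len(P),3,False)]; nn=np.cross(b-a,e-a); nn/=np.linalg.norm(nn)+1e-9
        i=abs((P-a)@nn)<t
        if i.sum()>best: best=i.sum();I=i
    Q=P[I]; c=Q.mean(0); v=np.linalg.svd(Q-c)[2]; n=v[2]*np.sign(v[2][2]); return n,c,Q
r=[k for k in cut_out('coupon','wrist') if abs(k['extent'][0]-276)<20][0]
P=X[r['region']]; P=P[~np.isnan(P[:,0])]; n,c,Q=fit(P)
print('n',n.round(4),np.degrees(np.arccos(n[2])).round(2),c.round(4),len(Q),len(P))
ex0=np.cross([0,1,0],n); ex0/=np.linalg.norm(ex0); ey0=np.cross(n,ex0)
q=np.stack([(Q-c)@ex0,(Q-c)@ey0],1)
# edges: per x-bin min/max y
B=np.arange(-.06,.03,.004); lo=[];hi=[];xs=[]
for b in B:
    m=(q[:,0]>=b)&(q[:,0]<b+.004)
    if m.sum()>20: xs.append(b+.002); lo.append(q[m,1].min()); hi.append(q[m,1].max())
xs=np.array(xs);pl=np.polyfit(xs,lo,1);ph=np.polyfit(xs,hi,1); print('edge slopes',pl,ph,'width',np.median(np.array(hi)-lo))
s=(pl[0]+ph[0])/2; ex=ex0+s*ey0; ex/=np.linalg.norm(ex); ey=np.cross(n,ex)
mid=c+((pl[1]+ph[1])/2)*ey0
t=(Q-mid)@ex; xmin=np.sort(t)[20]; low=mid+xmin*ex
O=low+.070*ex-.012*n
print('lower end top mid',low.round(4),'bed origin',O.round(4),'ex',ex.round(4),'ey',ey.round(4),'n',n.round(4),'yaw',np.degrees(np.arctan2(ex[1],ex[0])).round(2))
B=np.stack([ex,ey,n],1); np.savez('bed.npz',O=O,B=B)
# handle: dark pixels
for nm in ['wrist','side','scene']:
    cc=cw if nm=='wrist' else cam(nm); XX=X if nm=='wrist' else cloud(cc); im=cc['pixels'].astype(int)
    L=(XX-O)@B
    m=(im.max(2)<60)&(abs(L[...,0]-.03)<.03)&(L[...,1]<-.055)&(L[...,1]>-.12)&(L[...,2]>0)&(L[...,2]<.05)
    H=L[m]; print(nm,'handle local',m.sum(),np.percentile(H,[2,50,98],axis=0).round(4).tolist())
    m=(im.max(2)>90)&(abs(L[...,0]-.03)<.03)&(L[...,1]<.02)&(L[...,1]>-.045)&(L[...,2]>.02)&(L[...,2]<.04)
    H=L[m]; print(nm,'bar local',m.sum(),np.percentile(H,[2,50,98],axis=0).round(4).tolist())
print('pred handle world',O+B@[.03,-.0855,.019],'pred px',[proj(cw,O+B@[.03,-.0855,.019]).round(0)])
```

```text
n [-0.4382 -0.0338  0.8983] 26.07 [0.5778 0.2257 0.0982] 4581 4907
edge slopes [ 0.07103938 -0.0243528 ] [0.06405248 0.0244865 ] width 0.04881699595422381
lower end top mid [0.5299 0.2222 0.0748] bed origin [0.5979 0.2273 0.0947] ex [0.8957 0.0674 0.4395] ey [-7.540e-02  9.972e-01  8.000e-04] n [-0.4382 -0.0338  0.8983] yaw 4.3
wrist handle local 967 [[0.0191, -0.1105, 0.0226], [0.0262, -0.0855, 0.0301], [0.037, -0.0585, 0.0332]]
wrist bar local 1223 [[0.019, -0.0436, 0.0241], [0.029, -0.0133, 0.026], [0.0402, 0.0187, 0.0303]]
side handle local 61 [[0.0213, -0.1056, 0.0212], [0.0316, -0.0807, 0.0305], [0.0374, -0.0565, 0.0355]]
side bar local 98 [[0.017, -0.0436, 0.0203], [0.0301, -0.0148, 0.0269], [0.0579, 0.0193, 0.0311]]
scene handle local 77 [[0.0134, -0.1138, 0.0163], [0.0195, -0.0971, 0.0284], [0.0299, -0.0633, 0.0342]]
scene bar local 68 [[0.0138, -0.044, 0.0215], [0.0252, -0.018, 0.0263], [0.0593, 0.0169, 0.0315]]
pred handle world [0.62286278 0.14341038 0.12491981] pred px [array([[192., 230.]])]
```

```bash
cat >> h.py <<'E'
def plan(g,Rt,N=1):
    "grasp point target, tool R target -> total shift and rotvec deg from measured pose"
    o=get_obs(); p=np.array(o['position']); Rc=R.from_quat(o['tool_rot'])
    Rt=R.from_matrix(Rt) if not isinstance(Rt,R) else Rt
    t=np.array(g)-Rt.as_matrix()[:,2]*.164
    rv=(Rt*Rc.inv()).as_rotvec(degrees=True)
    print('shift',(t-p).round(4),'rot',rv.round(2),'|rot|',np.linalg.norm(rv).round(1),'per row',((t-p)/N).round(4),(rv/N).round(2))
E
python3 - <<'E'
from h import *
b=np.load('bed.npz'); O,B=b['O'],b['B']; ex,ey,n=B.T
Rt=np.stack([ey,ex,-n],1)
h=O+B@[.029,-.0855,.019]
plan(h+.08*n,Rt,9); plan(h,Rt)
print(.08*n)
for a in np.arange(0,1.0,.119): # arc
    print(a.round(3),(B@[0,-.128*(np.cos(a)-1),.128*np.sin(a)]).round(4))
E
```

```text
shift [ 0.064  -0.0803 -0.0461] rot [ 38.97   3.7  -81.95] |rot| 90.8 per row [ 0.0071 -0.0089 -0.0051] [ 4.33  0.41 -9.11]
shift [ 0.0991 -0.0776 -0.118 ] rot [ 38.97   3.7  -81.95] |rot| 90.8 per row [ 0.0991 -0.0776 -0.118 ] [ 38.97   3.7  -81.95]
[-0.03505362 -0.00270625  0.07186042]
0.0 [0. 0. 0.]
0.119 [-0.0067  0.0004  0.0137]
0.238 [-0.0135  0.0026  0.0271]
0.357 [-0.0202  0.0065  0.0402]
0.476 [-0.0268  0.0122  0.0527]
0.595 [-0.0331  0.0195  0.0645]
0.714 [-0.0391  0.0283  0.0753]
0.833 [-0.0447  0.0386  0.0851]
0.952 [-0.0497  0.0501  0.0937]
```

{"api": "step_arm", "payload": {"rows": [[0.0071,-0.0089,-0.0051,4.33,0.41,-9.1],[0.0071,-0.0089,-0.0051,4.33,0.41,-9.1],[0.0071,-0.0089,-0.0051,4.33,0.41,-9.1],[0.0071,-0.0089,-0.0051,4.33,0.41,-9.1],[0.0071,-0.0089,-0.0051,4.33,0.41,-9.1],[0.0071,-0.0089,-0.0051,4.33,0.41,-9.1],[0.0071,-0.0089,-0.0051,4.33,0.41,-9.1],[0.0071,-0.0089,-0.0051,4.33,0.41,-9.1],[0.0071,-0.0089,-0.0051,4.33,0.41,-9.1],[0,0,0,0,0,0],[0,0,0,0,0,0]], "jaw": 0.06}}

```text
time: 4.8
position: [0.5148, 0.1352, 0.3439]
tool_rot: [0.661, 0.715, 0.165, 0.153]
ft_force: [0.2, 0.1, -0.0]
grip_width: 0.0601
grip_force: 0.0
```

Run:
```python
from h import *
b=np.load('bed.npz'); O,B=b['O'],b['B']; ex,ey,n=B.T
h=O+B@[.029,-.0855,.019]
plan(h,np.stack([ey,ex,-n],1),4)
o=get_obs(); print(o['time'],o['q'])
c=cam('wrist'); X=cloud(c); L=(X-O)@B; im=c['pixels'].astype(int)
m=(im.max(2)<60)&(abs(L[...,0]-.03)<.03)&(L[...,1]<-.055)&(L[...,1]>-.125)&(L[...,2]>0)&(L[...,2]<.05)
print('handle local',m.sum(),np.percentile(L[m],[2,50,98],axis=0).round(4).tolist())
cv2.imwrite('pics/w2.png',c['pixels'])
# more things: gauge, pan views from here
for l in ['gauge_window','pan']:
    for r in cut_out(l,'wrist')[:2]:
        P=X[r['region']]; P=P[~np.isnan(P[:,0])]
        print(l,round(r['confidence'],2),np.round(r['extent']),np.round(np.median(P,0),3))
```

```text
shift [ 0.0353  0.0026 -0.0721] rot [ 0.07 -0.01 -0.16] |rot| 0.2 per row [ 0.0088  0.0006 -0.018 ] [ 0.02 -0.   -0.04]
4.8 [ 0.04317548  0.44902005  1.86604117  0.04138035  0.3722567  -0.07017733]
handle local 1718 [[0.0196, -0.1094, 0.0232], [0.0298, -0.083, 0.03], [0.0396, -0.0577, 0.033]]
gauge_window 0.86 [220. 310.  39.  32.] [ 0.617 -0.009  0.01 ]
```

{"api": "step_arm", "payload": {"rows": [[0.009,0.0006,-0.018,0,0,0],[0.009,0.0006,-0.018,0,0,0],[0.009,0.0006,-0.018,0,0,0],[0.0085,0.0006,-0.018,0,0,0],[0,0,0,0,0,0]]}}

```text
time: 5.58
position: [0.5505, 0.1377, 0.2709]
tool_rot: [0.662, 0.715, 0.165, 0.152]
ft_force: [0.7, 0.3, -0.2]
grip_width: 0.0599
grip_force: 0.0
```

{"api": "step_arm", "payload": {"rows": [[0,0,0,0,0,0],[0,0,0,0,0,0],[0,0,0,0,0,0],[0,0,0,0,0,0]], "jaw": 0.0, "squeeze": 15}}

```text
time: 6.08
position: [0.5505, 0.1375, 0.2723]
tool_rot: [0.662, 0.714, 0.166, 0.153]
ft_force: [-0.2, -0.7, -0.5]
grip_width: 0.0283
grip_force: 0.0
```

{"api": "step_arm", "payload": {"rows": [[0,0,0,0,0,0],[0,0,0,0,0,0],[-0.0067,0.0004,0.0137,0,0,0],[-0.0068,0.0022,0.0134,0,0,0],[-0.0067,0.0039,0.0131,0,0,0],[-0.0066,0.0057,0.0125,0,0,0]]}}

```text
time: 6.82
position: [0.5231, 0.15, 0.3256]
tool_rot: [0.662, 0.714, 0.166, 0.153]
ft_force: [3.2, 2.7, -6.2]
grip_width: 0.021
grip_force: 15.1
```

{"api": "step_arm", "payload": {"rows": [[-0.0063,0.0073,0.0118,0,0,0],[-0.006,0.0088,0.0108,0,0,0],[-0.0056,0.0103,0.0098,0,0,0],[-0.0045,0.0105,0.0077,0,0,0],[0,0,0,0,0,0]]}}

```text
time: 7.45
position: [0.5004, 0.1867, 0.3661]
tool_rot: [0.662, 0.715, 0.166, 0.154]
ft_force: [-4.6, -4.6, 5.9]
grip_width: 0.0209
grip_force: 14.7
```

{"api": "step_arm", "payload": {"rows": [[0,0,0,0,0,0],[0,0,0,0,0,0],[0,0,0,0,0,0],[-0.01,-0.0008,0.021,0,0,0],[-0.015,-0.001,0.03,0,0,0],[-0.015,-0.001,0.03,0,0,0],[0,0,0,0,0,0]], "jaw": 0.06}}

```text
time: 8.32
position: [0.4612, 0.1839, 0.4478]
tool_rot: [0.662, 0.714, 0.168, 0.155]
ft_force: [0.1, 1.0, 0.3]
grip_width: 0.0598
grip_force: 0.0
```

Run:
```python
from h import *
b=np.load('bed.npz'); O,B=b['O'],b['B']; ex,ey,n=B.T
for nm in ['wrist','side','scene']:
    c=cam(nm); X=cloud(c); L=(X-O)@B; im=c['pixels'].astype(int)
    m=(im.max(2)<70)&(abs(L[...,0]-.03)<.03)&(L[...,1]<.03)&(L[...,1]>-.1)&(L[...,2]>.07)&(L[...,2]<.16)
    if m.sum(): print(nm,'handle local',m.sum(),np.percentile(L[m],[2,50,98],axis=0).round(4).tolist())
    if nm!='wrist': cv2.imwrite(f'pics/{nm}2.png',c['pixels'])
Rc=np.stack([-ex,ey,-n],1)
g=O+B@[-.038,0,.0185]
plan(g+.15*n,Rc,9); plan(g,Rc); print(.15*n)
```

```text
wrist handle local 1432 [[0.0201, -0.0537, 0.1068], [0.0297, -0.0331, 0.1338], [0.0401, -0.0138, 0.1472]]
side handle local 121 [[0.0211, -0.0422, 0.1075], [0.03, -0.0262, 0.127], [0.0377, -0.0101, 0.1474]]
scene handle local 75 [[0.0143, -0.0576, 0.0742], [0.0194, -0.0428, 0.1248], [0.0296, -0.004, 0.1462]]
shift [-0.0433  0.0298 -0.0681] rot [-39.37  -3.1   80.85] |rot| 90.0 per row [-0.0048  0.0033 -0.0076] [-4.37 -0.34  8.98]
shift [ 0.0224  0.0349 -0.2028] rot [-39.37  -3.1   80.85] |rot| 90.0 per row [ 0.0224  0.0349 -0.2028] [-39.37  -3.1   80.85]
[-0.06572553 -0.00507422  0.13473829]
```

{"api": "step_arm", "payload": {"rows": [[-0.0048,0.0033,-0.0076,-4.37,-0.34,8.98],[-0.0048,0.0033,-0.0076,-4.37,-0.34,8.98],[-0.0048,0.0033,-0.0076,-4.37,-0.34,8.98],[-0.0048,0.0033,-0.0076,-4.37,-0.34,8.98],[-0.0048,0.0033,-0.0076,-4.37,-0.34,8.98],[-0.0048,0.0033,-0.0076,-4.37,-0.34,8.98],[-0.0048,0.0033,-0.0076,-4.37,-0.34,8.98],[-0.0048,0.0033,-0.0076,-4.37,-0.34,8.98],[-0.0048,0.0033,-0.0076,-4.37,-0.34,8.98],[0,0,0,0,0,0],[0,0,0,0,0,0]], "jaw": 0.075}}

```text
time: 9.85
position: [0.4186, 0.2134, 0.3768]
tool_rot: [-0.035, 0.974, 0.01, 0.225]
ft_force: [0.0, -0.5, 0.2]
grip_width: 0.0749
grip_force: 0.0
```

Run:
```python
from h import *
b=np.load('bed.npz'); O,B=b['O'],b['B']; ex,ey,n=B.T
Rc=np.stack([-ex,ey,-n],1)
g=O+B@[-.038,0,.0185]
plan(g,Rc,5); print(get_obs()['q'])
c=cam('wrist'); X=cloud(c); L=(X-O)@B; cv2.imwrite('pics/w3.png',c['pixels'])
im=c['pixels'].astype(int)
m=(abs(L[...,0]+.045)<.03)&(abs(L[...,1])<.04)&(abs(L[...,2]-.012)<.006)
Q=L[m]; print(m.sum(),np.percentile(Q,[1,50,99],axis=0).round(4).tolist())
A=np.c_[Q[:,:2],np.ones(len(Q))]; print('plane',np.linalg.lstsq(A,Q[:,2],rcond=None)[0])
for x0 in [-.06,-.05,-.04,-.03]:
    s=Q[abs(Q[:,0]-x0)<.003]; print(x0,s[:,1].min(),s[:,1].max())
```

```text
shift [ 0.0653  0.0051 -0.1348] rot [-0.14 -0.1   0.14] |rot| 0.2 per row [ 0.0131  0.001  -0.027 ] [-0.03 -0.02  0.03]
[ 0.25340873  0.32289281  1.96868438 -0.19141705  0.40922339 -1.23094343]
2495 [[-0.0704, -0.0247, 0.0075], [-0.0433, 0.0005, 0.012], [-0.0153, 0.0252, 0.0136]]
plane [-0.00511019  0.00119518  0.0116779 ]
-0.06 -0.024580518951147927 0.02463188300764692
-0.05 -0.024845794595344497 0.024808280214194567
-0.04 -0.02399735529956113 0.025034682279806705
-0.03 -0.024198514300160057 0.025205185511754703
```

{"api": "step_arm", "payload": {"rows": [[0.016,0.0012,-0.033,0,0,0],[0.016,0.0012,-0.033,0,0,0],[0.014,0.0012,-0.029,0,0,0],[0.011,0.0008,-0.022,0,0,0],[0.0083,0.0006,-0.0178,0,0,0],[0,0,0,0,0,0],[0,0,0,0,0,0]]}}

```text
time: 10.78
position: [0.4835, 0.2184, 0.243]
tool_rot: [-0.036, 0.974, 0.01, 0.225]
ft_force: [-0.1, 0.2, -0.3]
grip_width: 0.0752
grip_force: 0.0
```

{"api": "step_arm", "payload": {"rows": [[0,0,0,0,0,0],[0,0,0,0,0,0],[0,0,0,0,0,0],[0,0,0,0,0,0]], "jaw": 0.0, "squeeze": 30}}

```text
time: 11.28
position: [0.4834, 0.2185, 0.2428]
tool_rot: [-0.036, 0.974, 0.01, 0.225]
ft_force: [-1.3, -0.6, 2.8]
grip_width: 0.0495
grip_force: 30.0
```

Run:
```python
from h import *
b=np.load('bed.npz'); O,B=b['O'],b['B']
o=get_obs(); Rm=R.from_quat(o['tool_rot']).as_matrix(); g=np.array(o['position'])+Rm[:,2]*.164
print(o['grip_width'],o['grip_force'],o['ft_force'],((g-O)@B).round(4)); print((B.T@Rm).round(4)); print((B@[-.09,0,0]).round(4))
```

```text
0.049510312054519376 29.99558687210083 [-1.2936991  -0.61515072  2.83773922] [-0.038   0.0002  0.0195]
[[-1.0e+00  8.0e-04 -2.0e-04]
 [ 8.0e-04  1.0e+00  1.5e-03]
 [ 2.0e-04  1.5e-03 -1.0e+00]]
[-0.0806 -0.0061 -0.0396]
```

{"api": "step_arm", "payload": {"rows": [[-0.0134,-0.001,-0.0066,0,0,0],[-0.0134,-0.001,-0.0066,0,0,0],[-0.0134,-0.001,-0.0066,0,0,0],[-0.0134,-0.001,-0.0066,0,0,0],[-0.0134,-0.001,-0.0066,0,0,0],[-0.0134,-0.001,-0.0066,0,0,0],[0,0,0,0,0,0]]}}

```text
time: 12.15
position: [0.4262, 0.2192, 0.2241]
tool_rot: [-0.035, 0.977, 0.003, 0.212]
ft_force: [-0.2, -4.0, -0.5]
grip_width: 0.0494
grip_force: 30.0
```

Run:
```python
from h import *
b=np.load('bed.npz'); O,B=b['O'],b['B']
o=get_obs(); Rm=R.from_quat(o['tool_rot']).as_matrix(); p=np.array(o['position']); g=p+Rm[:,2]*.164
print(o['ft_force'],o['grip_width'],((g-O)@B).round(4),o['q'])
c=cam('wrist'); cv2.imwrite('pics/w4.png',c['pixels']); c=cam('side'); cv2.imwrite('pics/side4.png',c['pixels'])
```

```text
[-0.21625317 -3.97804009 -0.52784627] 0.04941876740993562 [-0.1021  0.0033  0.0278] [ 0.26417641  0.65674151  2.05426464 -1.42972095  0.08793487  0.03209743]
```

View pics/w4.png

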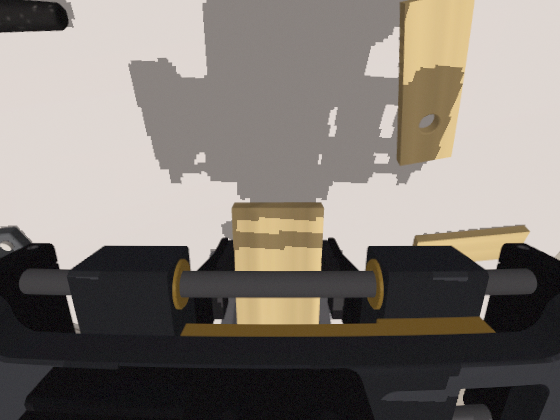

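{"api": "step_arm", "payload": {"rows": [[-0.005,0,0.01,0,0,0],[-0.005,0,0.01,0,0,0],[-0.005,0,0.012,0,0,0],[-0.005,0,0.015,0,0,0],[0,0,0,0,0,0]]}}

```text
time: 12.88
position: [0.4069, 0.2204, 0.272]
tool_rot: [-0.037, 0.976, 0.006, 0.214]
ft_force: [0.7, -0.2, -1.4]
grip_width: 0.0494
grip_force: 30.0
```

Run:
```python
from h import *
b=np.load('bed.npz'); O,B=b['O'],b['B']
o=get_obs(); Rm=R.from_quat(o['tool_rot']).as_matrix(); p=np.array(o['position']); g=p+Rm[:,2]*.164
print(o['ft_force'],o['grip_width'],((g-O)@B).round(4),o['q'],Rm.round(3)); print((B.T@Rm).round(3))
plan(O+B@[-.13,0,.08],np.stack([-B[:,0],B[:,1],-B[:,2]],1))
```

```text
[ 0.69236329 -0.22586612 -1.39271249] 0.04944504531271793 [-0.0975  0.0068  0.0792] [ 0.27822484  0.53714981  2.07191365 -0.67952349  0.14098428 -0.71181256] [[-0.906 -0.074  0.417]
 [-0.069  0.997  0.027]
 [-0.418 -0.004 -0.908]]
[[-1.    -0.001 -0.024]
 [-0.001  1.    -0.005]
 [ 0.024 -0.005 -1.   ]]
shift [-0.0324 -0.0101 -0.0152] rot [ 0.38 -1.34  0.08] |rot| 1.4 per row [-0.0324 -0.0101 -0.0152] [ 0.38 -1.34  0.08]
```

Run:
```python
from h import *
w=np.load('w1.npz')['X']; s=np.load('side0.npz')['X']; c=np.load('scene0.npz')['X']
for nm,X in [('w1',w),('side',s),('scene',c)]:
    for lab,x0,x1,y0,y1,z0,z1 in [('gauge',.52,.67,-.13,.05,.086,.097),('pan',.5,.73,-.4,-.2,.026,.036)]:
        m=(X[...,0]>x0)&(X[...,0]<x1)&(X[...,1]>y0)&(X[...,1]<y1)&(X[...,2]>z0)&(X[...,2]<z1)
        P=X[m]
        if len(P)>10: r=cv2.minAreaRect((P[:,:2]*1000).astype(np.float32)); print(nm,lab,len(P),np.round(r[0],1),np.round(r[1],1),round(r[2],1),P[:,2].mean().round(4))
Rl=np.diag([-1.,1,-1])
plan([.45,.2,.2],Rl,3); plan([.64,.06,.25],Rl)
```

```text
w1 gauge 996 [601.6 -46.5] [20.3 80.2] 11.8 0.0893
side gauge 83 [599.4 -47.9] [20.6 95.9] 12.1 0.0891
side pan 175 [ 629.1 -290. ] [218.4 139. ] 11.5 0.0296
scene gauge 114 [597.5 -50.8] [27.1 91.4] 14.4 0.0895
scene pan 436 [ 625.1 -287.6] [215.4 145.9] 10.5 0.0295
shift [ 0.0431 -0.0204  0.092 ] rot [-0.69 24.7  -4.23] |rot| 25.1 per row [ 0.0144 -0.0068  0.0307] [-0.23  8.23 -1.41]
shift [ 0.2331 -0.1604  0.142 ] rot [-0.69 24.7  -4.23] |rot| 25.1 per row [ 0.2331 -0.1604  0.142 ] [-0.69 24.7  -4.23]
```

{"api": "step_arm", "payload": {"rows": [[0.0144,-0.0068,0.0307,-0.23,8.23,-1.4],[0.0144,-0.0068,0.0307,-0.23,8.23,-1.4],[0.0144,-0.0068,0.0307,-0.23,8.23,-1.4],[0,-0.047,0.017,0,0,0],[0,-0.047,0.017,0,0,0],[0,-0.047,0.017,0,0,0],[0.047,0,0,0,0,0],[0.047,0,0,0,0,0],[0.047,0,0,0,0,0],[0.047,0,0,0,0,0],[0,0,0,0,0,0],[0,0,0,0,0,0]]}}

```text
time: 14.38
position: [0.6325, 0.0577, 0.3972]
tool_rot: [-0.002, 0.999, -0.018, 0.037]
ft_force: [0.5, -0.9, -1.3]
grip_width: 0.0498
grip_force: 30.0
```

Run:
```python
from h import *
o=get_obs(); print(o['q'],o['grip_width'],R.from_quat(o['tool_rot']).as_matrix().round(3))
c=cam('wrist'); X=cloud(c); cv2.imwrite('pics/w5.png',c['pixels']); np.savez('w5.npz',X=X)
for lab,x0,x1,y0,y1,z0,z1 in [('gauge',.52,.67,-.13,.02,.086,.097),('pan',.5,.73,-.4,-.2,.026,.036)]:
    m=(X[...,0]>x0)&(X[...,0]<x1)&(X[...,1]>y0)&(X[...,1]<y1)&(X[...,2]>z0)&(X[...,2]<z1)
    P=X[m]
    if len(P)>10: r=cv2.minAreaRect((P[:,:2]*1000).astype(np.float32)); print(lab,len(P),np.round(r[0],1),np.round(r[1],1),round(r[2],1),P[:,2].mean().round(4))
```

```text
[-0.07881863  0.53798008  1.43742223 -0.03351061  1.08924396 -1.63939344] 0.04981172408954797 [[-0.997 -0.003  0.074]
 [-0.005  0.999 -0.036]
 [-0.074 -0.036 -0.997]]
gauge 1772 [603.5 -51.2] [20.4 87.9] 12.0 0.0895
pan 1349 [ 634.3 -249.1] [135.7 212.9] 71.5 0.0295
```

View pics/w5.png

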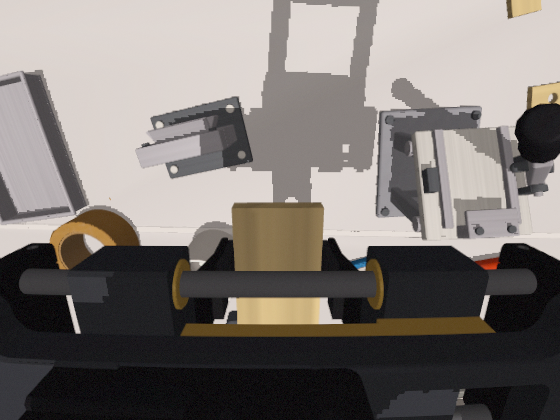

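Run:
```python
from h import *
X=np.load('w5.npz')['X']; o=get_obs(); Rm=R.from_quat(o['tool_rot']).as_matrix(); p=np.array(o['position'])
L=(X-p)@Rm
m=(abs(L[...,1])<.03)&(L[...,0]>.012)&(L[...,0]<.06)&(abs(L[...,2]-.168)<.025)
Q=L[m]; print(m.sum(),np.percentile(Q,[1,50,99],axis=0).round(4).tolist()); A=np.c_[Q[:,:2],np.ones(len(Q))]
for _ in range(3):
    k=np.linalg.lstsq(A,Q[:,2],rcond=None)[0]; e=abs(A@k-Q[:,2])<.002; A,Q=A[e],Q[e]
print('top face z=',k,'at grasp underside below grasp:',k[2]+.012-.164)
for x0 in [.018,.022,.026,.03]:
    s=Q[abs(Q[:,0]-x0)<.002]; print(x0,len(s),s[:,1].min().round(4) if len(s) else 0,s[:,1].max().round(4) if len(s) else 0)
print('end x',np.sort(Q[:,0])[-20:].mean())
a=np.radians(12); Rl=np.array([[-np.cos(a),-np.sin(a),0],[-np.sin(a),np.cos(a),0],[0,0,-1.]])
print(np.linalg.det(Rl)); plan([.66,-.14,.24],Rl,4)
```

```text
3596 [[0.0122, -0.0251, 0.1703], [0.0237, -0.0007, 0.1717], [0.0318, 0.024, 0.1832]]
top face z= [0.04184054 0.00230788 0.17088514] at grasp underside below grasp: 0.018885144914392
0.018 609 -0.0256 0.0242
0.022 619 -0.0255 0.0245
0.026 535 -0.0254 0.0245
0.03 359 -0.0257 0.0243
end x 0.03181293459238286
1.0
shift [ 0.028  -0.1978  0.0064] rot [ 1.57  4.47 11.75] |rot| 12.7 per row [ 0.007  -0.0495  0.0016] [0.39 1.12 2.94]
```

```bash
cat >> h.py <<'E'
def level(yaw,pitch):
    a=np.radians(yaw); Rl=np.array([[-np.cos(a),-np.sin(a),0],[-np.sin(a),np.cos(a),0],[0,0,-1.]])
    return R.from_rotvec(np.radians(pitch)*np.array([-np.sin(a),np.cos(a),0]))*R.from_matrix(Rl)
E
python3 - <<'E'
from h import *
plan([.66,-.14,.24],level(12,2.4),5)
E
```

```text
shift [ 0.0347 -0.1964  0.0063] rot [ 1.32  6.86 11.7 ] |rot| 13.6 per row [ 0.0069 -0.0393  0.0013] [0.26 1.37 2.34]
```

{"api": "step_arm", "payload": {"rows": [[0.007,-0.039,0.001,0.26,1.37,2.34],[0.007,-0.039,0.001,0.26,1.37,2.34],[0.007,-0.039,0.001,0.26,1.37,2.34],[0.007,-0.039,0.001,0.26,1.37,2.34],[0.007,-0.04,0.002,0.26,1.37,2.34],[0,0,0,0,0,0],[0,0,0,0,0,0]]}}

```text
time: 15.3
position: [0.667, -0.1376, 0.4045]
tool_rot: [-0.104, 0.994, -0.001, -0.02]
ft_force: [-0.1, -0.5, -0.9]
grip_width: 0.0499
grip_force: 30.0
```

Run:
```python
from h import *
o=get_obs(); Rm=R.from_quat(o['tool_rot']).as_matrix(); p=np.array(o['position'])
c=cam('wrist'); X=cloud(c); cv2.imwrite('pics/w6.png',c['pixels']); np.savez('w6.npz',X=X,T=c['T'])
L=(X-p)@Rm
m=(abs(L[...,1])<.03)&(L[...,0]>.012)&(L[...,0]<.06)&(abs(L[...,2]-.168)<.015)
Q=L[m]; A=np.c_[Q[:,:2],np.ones(len(Q))]
for _ in range(3):
    k=np.linalg.lstsq(A,Q[:,2],rcond=None)[0]; e=abs(A@k-Q[:,2])<.002; A,Q=A[e],Q[e]
nt=Rm@np.array([-k[0],-k[1],1]); nt/=-np.linalg.norm(nt); print('k',k,'world normal',nt.round(4))
t=(X[...,2]<.004)&(X[...,2]>-.01)&(X[...,0]>.4)&(X[...,0]<.7); print('table z',np.median(X[...,2][t]))
def rect(lab,P,dirs):
    r=cv2.minAreaRect((P[:,:2]*1000).astype(np.float32)); print(lab,len(P),np.round(r[0],1),np.round(r[1],1),round(r[2],2),P[:,2].mean().round(4))
for nm in ['w5','w6']:
    X=np.load(nm+'.npz')['X']
    for lab,x0,x1,y0,y1,z0,z1 in [('gauge top',.52,.67,-.13,.02,.086,.097),('gauge base',.52,.67,-.13,.03,.006,.03),('pan rim',.48,.75,-.4,-.2,.026,.036)]:
        m=(X[...,0]>x0)&(X[...,0]<x1)&(X[...,1]>y0)&(X[...,1]<y1)&(X[...,2]>z0)&(X[...,2]<z1)
        m=cv2.morphologyEx(m.astype(np.uint8),cv2.MORPH_OPEN,np.ones((3,3)))>0
        if m.sum()>10: rect(nm+' '+lab,X[m],0)
```

```text
k [0.0365159  0.00203109 0.17049023] world normal [0.0035 0.001  1.    ]
table z -0.0005128274443520486
w5 gauge top 1766 [603.5 -51.2] [20.4 87.9] 12.04 0.0895
w5 gauge base 3254 [602.9 -51.2] [ 80.1 112.2] 12.08 0.0098
w5 pan rim 1363 [ 635.1 -249.3] [135.7 214.6] 71.46 0.0296
w6 gauge top 1615 [603.  -51.6] [20.  87.5] 11.39 0.0894
w6 gauge base 2842 [603.1 -51.4] [ 77.9 112. ] 12.03 0.0099
w6 pan rim 2532 [ 619.3 -288.3] [188.3 144.2] 8.57 0.0297
```

View pics/w6.png

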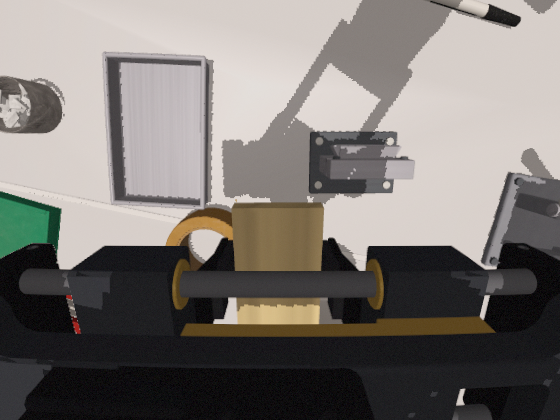

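Run:
```python
from h import *
u=np.array([np.cos(np.radians(12)),np.sin(np.radians(12)),0]); W=np.array([.603,-.0513,.058])
g=W-.178*u+[0,0,.0128]
plan(g+[0,0,.12],level(12,2.4),5); plan(g,level(12,2.4))
X=np.load('w6.npz')['X']
r=cut_out('pan','wrist')[0]; print(r['confidence'],np.round(r['extent']))
m=r['region']&(X[...,2]>.027)&(X[...,2]<.034)
P=X[m][:,:2]
for it in range(4):
    q=cv2.minAreaRect((P*1000).astype(np.float32)); a=np.radians(q[2]); 
    print(len(P),np.round(q[0],1),np.round(q[1],1),round(q[2],2))
    n,l=cv2.connectedComponents(m.astype(np.uint8)); k=np.argmax(np.bincount(l.ravel())[1:])+1; P=X[l==k][:,:2]
    lo,hi=np.percentile(P,[.3,99.7],axis=0); 
    if it>1: break
for s in (7,8,9,10,11,12,13):
    a=np.radians(s); U=P@[np.cos(a),np.sin(a)]; V=P@[-np.sin(a),np.cos(a)]
    ul,uh=np.percentile(U,[.5,99.5]);vl,vh=np.percentile(V,[.5,99.5]); C=np.array([(ul+uh)/2,(vl+vh)/2]); c=np.array([C[0]*np.cos(a)-C[1]*np.sin(a),C[0]*np.sin(a)+C[1]*np.cos(a)])
    print(s,(uh-ul).round(4),(vh-vl).round(4),c.round(4))
```

```text
shift [-0.2315  0.0501 -0.0499] rot [-0.12  0.08 -0.02] |rot| 0.1 per row [-0.0463  0.01   -0.01  ] [-0.02  0.02 -0.  ]
shift [-0.2315  0.0501 -0.1699] rot [-0.12  0.08 -0.02] |rot| 0.1 per row [-0.2315  0.0501 -0.1699] [-0.12  0.08 -0.02]
0.65 [156. 134. 109. 157.]
2401 [ 617.9 -299. ] [182.2 122.7] 8.63
2401 [ 617.9 -299. ] [182.2 122.7] 8.63
2401 [ 617.9 -299. ] [182.2 122.7] 8.63
7 0.1817 0.124 [ 0.6174 -0.2993]
8 0.1809 0.1217 [ 0.6177 -0.2992]
9 0.1809 0.1217 [ 0.6178 -0.2989]
10 0.182 0.1235 [ 0.6178 -0.2989]
11 0.1833 0.1256 [ 0.6177 -0.2988]
12 0.1847 0.128 [ 0.6177 -0.2987]
13 0.186 0.1303 [ 0.6178 -0.2986]
```

{"api": "step_arm", "payload": {"rows": [[-0.046,0.01,-0.006,0,0,0],[-0.046,0.01,-0.006,0,0,0],[-0.046,0.01,-0.006,0,0,0],[-0.046,0.01,-0.006,0,0,0],[-0.0475,0.01,-0.026,0,0,0],[0,0,-0.04,0,0,0],[0,0,-0.04,0,0,0],[0,0,-0.04,0,0,0],[0,0,0,0,0,0],[0,0,0,0,0,0]]}}

```text
time: 16.65
position: [0.4367, -0.0877, 0.2357]
tool_rot: [-0.105, 0.994, -0.002, -0.019]
ft_force: [-0.1, -0.1, -0.8]
grip_width: 0.0497
grip_force: 30.0
```

Run:
```python
from h import *
u=np.array([np.cos(np.radians(12)),np.sin(np.radians(12)),0]); W=np.array([.603,-.0513,.058])
g=W-.178*u+[0,0,.0128]
plan(g,level(12,2.4)); print(get_obs()['q'])
o=get_obs(); Rm=R.from_quat(o['tool_rot']).as_matrix(); p=np.array(o['position'])
c=cam('wrist'); X=cloud(c); L=(X-p)@Rm
m=(abs(L[...,1])<.03)&(L[...,0]>.012)&(L[...,0]<.06)&(abs(L[...,2]-.168)<.015)
Q=L[m]; A=np.c_[Q[:,:2],np.ones(len(Q))]
for _ in range(3):
    k=np.linalg.lstsq(A,Q[:,2],rcond=None)[0]; e=abs(A@k-Q[:,2])<.002; A,Q=A[e],Q[e]
print('k',k)
im=[]
for n,cc in [('scene',None),('side',None)]:
    c=cam(n); X=cloud(c); 
    P=X[(X[...,2]>.04)&(X[...,2]<.1)]; 
    uv=proj(c,W-.05*u)[0].astype(int); print(n,uv)
    ctr=[proj(c,W+a*u)[0].round(1).tolist() for a in (-.07,-.024)]; print(ctr)
    x,y=uv; im.append(cv2.resize(c['pixels'][y-35:y+35,x-45:x+45],(400,311),interpolation=cv2.INTER_CUBIC))
    # coupon top: points near predicted
    Lg=(X-W); a=Lg@u; b=Lg@np.array([-u[1],u[0],0]); mm=(a<-.072)&(a>-.12)&(abs(b)<.022)&(abs(X[...,2]-.062)<.012)
    Q=X[mm]; print(n,'coupon top pts',mm.sum(),np.percentile(Q[:,2],[10,50,90]) if mm.sum() else '')
cv2.imwrite('pics/g7.png',np.hstack(im))
```

```text
shift [-0.0011  0.0008 -0.001 ] rot [-0.06  0.22 -0.06] |rot| 0.2 per row [-0.0011  0.0008 -0.001 ] [-0.06  0.22 -0.06]
[-0.44343656  0.61331562  2.00372323 -0.04360436  0.55523632 -2.18731532]
k [0.03428206 0.00249287 0.17047268]
scene [269 223]
[[265.5, 225.9], [275.5, 220.1]]
scene coupon top pts 45 [0.06064946 0.06254753 0.06389258]
side [283 228]
[[289.2, 227.9], [275.7, 229.0]]
side coupon top pts 99 [0.05636074 0.06052739 0.06365888]
```

View pics/g7.png

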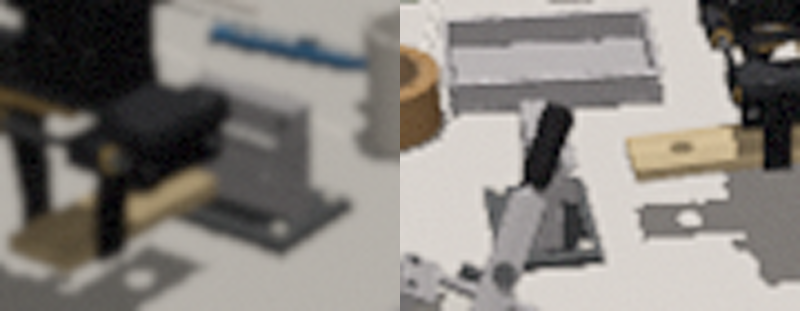

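{"api": "step_arm", "payload": {"rows": [[0.0117,0.0032,-0.001,0,0,0],[0.0117,0.0025,0,0,0,0],[0.0117,0.0025,0,0,0,0],[0.0117,0.0025,0,0,0,0],[0.006,0.0013,0,0,0,0],[0.006,0.0013,0,0,0,0],[0,0,0,0,0,0]]}}

```text
time: 17.68
position: [0.4945, -0.0744, 0.2335]
tool_rot: [-0.105, 0.994, -0.001, -0.021]
ft_force: [-3.5, 0.1, 2.4]
grip_width: 0.0498
grip_force: 30.0
```

{"api": "step_arm", "payload": {"rows": [[0.006,0.0013,0,0,0,0],[0.006,0.0013,0,0,0,0],[0,0,0,0,0,0]]}}

```text
time: 18.05
position: [0.5086, -0.0725, 0.2339]
tool_rot: [-0.104, 0.994, -0.002, -0.018]
ft_force: [1.3, 0.8, -0.1]
grip_width: 0.0493
grip_force: 30.0
```

{"api": "step_arm", "payload": {"rows": [[0.006,0.0013,0,0,0,0],[0.006,0.0013,0,0,0,0],[0,0,0,0,0,0]]}}

```text
time: 18.42
position: [0.5201, -0.0696, 0.2338]
tool_rot: [-0.105, 0.994, -0.002, -0.018]
ft_force: [0.5, -0.1, 0.8]
grip_width: 0.05
grip_force: 30.0
```

{"api": "step_arm", "payload": {"rows": [[0.006,0.0013,0,0,0,0],[0.006,0.0013,0,0,0,0],[0.006,0.0013,0,0,0,0],[0.006,0.0013,0,0,0,0],[0,0,0,0,0,0]]}}

```text
time: 19.05
position: [0.5441, -0.0644, 0.2337]
tool_rot: [-0.105, 0.994, -0.002, -0.018]
ft_force: [0.9, -0.1, 0.1]
grip_width: 0.0499
grip_force: 30.0
```

Run:
```python
from h import *
u=np.array([np.cos(np.radians(12)),np.sin(np.radians(12)),0]); v=np.array([-u[1],u[0],0]); W=np.array([.603,-.0513,.058])
o=get_obs(); Rm=R.from_quat(o['tool_rot']).as_matrix(); p=np.array(o['position']); g=p+Rm[:,2]*.164
print(o['ft_force'],'tip along',(g-W)@u+.108,(g-W)@v,g[2],o['grip_width'])
c=cam('wrist'); X=cloud(c); L=(X-p)@Rm
m=(abs(L[...,1])<.03)&(L[...,0]>.012)&(L[...,0]<.06)&(abs(L[...,2]-.168)<.015)
Q=L[m]; A=np.c_[Q[:,:2],np.ones(len(Q))]
for _ in range(3):
    k=np.linalg.lstsq(A,Q[:,2],rcond=None)[0]; e=abs(A@k-Q[:,2])<.002; A,Q=A[e],Q[e]
print('k',k,'end',np.sort(Q[:,0])[-20:].mean())
for n in ['scene','side']:
    c=cam(n); X=cloud(c); im=c['pixels'].astype(int); a=(X-W)@u; b=(X-W)@v
    wood=(im[...,2]-im[...,0]>35)&(abs(b)<.03)&(abs(X[...,2]-.058)<.015)&(a>.005)&(a<.08)
    print(n,wood.sum(),np.percentile(a[wood],[5,50,98]) if wood.sum() else '')
    if n=='side': x,y=proj(c,W)[0].astype(int); cv2.imwrite('pics/g8.png',cv2.resize(c['pixels'][y-35:y+35,x-45:x+45],(400,311),interpolation=2))
```

```text
[ 0.92720424 -0.08161537  0.13252651] tip along 0.04159191635299296 -0.0004928098144628759 0.06983153460716274 0.04989792374395474
k [0.05080843 0.00312725 0.17075919] end 0.03248924436317238
scene 0 
side 78 [0.00984116 0.02527588 0.03698607]
```

{"api": "step_arm", "payload": {"rows": [[0.005,0.001,0,0,0,0],[0,0,0,0,0,0],[-0.006,-0.0013,0,0,0,0],[-0.012,-0.0025,0,0,0,0],[-0.012,-0.0025,0,0,0,0],[-0.012,-0.0025,0,0,0,0],[0,0,0,0,0,0]]}}

```text
time: 20.08
position: [0.5045, -0.0723, 0.2337]
tool_rot: [-0.104, 0.994, -0.001, -0.021]
ft_force: [-1.9, -0.4, 0.8]
grip_width: 0.0494
grip_force: 30.0
```

{"api": "step_arm", "payload": {"rows": [[-0.012,-0.0025,0,0,0,0],[-0.012,-0.0025,0,0,0,0],[-0.012,-0.0025,0,0,0,0],[-0.012,-0.0025,0,0,0,0],[-0.014,-0.003,0,0,0,0],[-0.014,-0.003,0,0,0,0],[0,0,0,0,0,0]]}}

```text
time: 20.95
position: [0.4289, -0.0883, 0.2336]
tool_rot: [-0.104, 0.994, -0.001, -0.02]
ft_force: [0.2, 0.1, -1.0]
grip_width: 0.0494
grip_force: 30.0
```

Run:
```python
from h import *
o=get_obs(); Rm=R.from_quat(o['tool_rot']).as_matrix(); p=np.array(o['position']); g=p+Rm[:,2]*.164
c=cam('wrist'); X=cloud(c); L=(X-p)@Rm
m=(abs(L[...,1])<.03)&(L[...,0]>.012)&(L[...,0]<.06)&(abs(L[...,2]-.168)<.015)
Q=L[m]; A=np.c_[Q[:,:2],np.ones(len(Q))]
for _ in range(3):
    k=np.linalg.lstsq(A,Q[:,2],rcond=None)[0]; e=abs(A@k-Q[:,2])<.002; A,Q=A[e],Q[e]
print(o['ft_force'],g,'k',k,'end',np.sort(Q[:,0])[-20:].mean(),'yaw',np.degrees(np.arctan2(-Rm[1,0],-Rm[0,0])))
pit=np.degrees(k[0]); a=np.radians(8.6); u=np.array([np.cos(a),np.sin(a),0])
# coupon centre at pan centre: grasp = centre - .038u
G=np.array([.618,-.299,0])-.038*u; print('pit',pit,G)
plan([G[0],G[1],.20],level(8.6,pit),6); plan([G[0],G[1],.022],level(8.6,pit),6)
```

```text
[ 0.24553909  0.08679601 -0.99361883] [ 0.4222748  -0.08926769  0.06978361] k [0.04881151 0.00070891 0.1707043 ] end 0.032425700205906564 yaw 11.934631589119517
pit 2.7966933046675946 [ 0.58042726 -0.30468234  0.        ]
shift [ 0.1585 -0.2151  0.1301] rot [-0.16  0.54 -3.35] |rot| 3.4 per row [ 0.0264 -0.0358  0.0217] [-0.03  0.09 -0.56]
shift [ 0.1585 -0.2151 -0.0479] rot [-0.16  0.54 -3.35] |rot| 3.4 per row [ 0.0264 -0.0358 -0.008 ] [-0.03  0.09 -0.56]
```

{"api": "step_arm", "payload": {"rows": [[0,0,0.043,0,0,0],[0,0,0.043,0,0,0],[0,0,0.043,0,0,0],[0.0264,-0.0358,0,-0.03,0.09,-0.56],[0.0264,-0.0358,0,-0.03,0.09,-0.56],[0.0264,-0.0358,0,-0.03,0.09,-0.56],[0.0264,-0.0358,0,-0.03,0.09,-0.56],[0.0264,-0.0358,0,-0.03,0.09,-0.56],[0.0264,-0.0358,0,-0.03,0.09,-0.56],[0,0,0,0,0,0],[0,0,0,0,0,0]]}}

```text
time: 22.38
position: [0.5883, -0.3026, 0.362]
tool_rot: [-0.075, 0.997, -0.001, -0.025]
ft_force: [0.7, -0.3, -0.1]
grip_width: 0.05
grip_force: 30.0
```

Run:
```python
from h import *
a=np.radians(8.6); u=np.array([np.cos(a),np.sin(a),0])
G=np.array([.618,-.299,0])-.038*u
plan([G[0],G[1],.026],level(8.6,2.8))
o=get_obs(); c=cam('wrist'); X=cloud(c); cv2.imwrite('pics/w9.png',c['pixels'])
v=np.array([-u[1],u[0],0]); D=X-np.array([.618,-.299,0]); A,Bv=D@u,D@v
m=(X[...,2]>.026)&(X[...,2]<.034)&(abs(A)<.11)&(abs(Bv)<.08)
print(m.sum(),np.percentile(A[m],[.5,99.5]),np.percentile(Bv[m],[.5,99.5]))
f=(abs(A)<.08)&(abs(Bv)<.05)&(X[...,2]<.015); print('floor',f.sum(),np.median(X[...,2][f]))
# coupon top
t=(X[...,2]>.17)&(X[...,2]<.22)&(abs(Bv)<.035)&(A<-.07)&(A>-.13); Q=X[t]; print(t.sum(),np.median(Q,0)); AA=np.c_[A[t],Bv[t],np.ones(t.sum())]; print(np.linalg.lstsq(AA,Q[:,2],rcond=None)[0],np.percentile(A[t],1),np.percentile(Bv[t],[1,99]))
```

```text
shift [ 0.     -0.0009 -0.1722] rot [-0.06 -0.08 -0.04] |rot| 0.1 per row [ 0.     -0.0009 -0.1722] [-0.06 -0.08 -0.04]
1633 [-0.09083086  0.09500701] [-0.06138006  0.06177672]
floor 3178 0.002488953712726394
554 [ 0.54806226 -0.30915797  0.18767278]
[11.14445337  0.01350026  0.97500372] -0.0711240834751512 [-0.02382045  0.02514797]
```

View pics/w9.png

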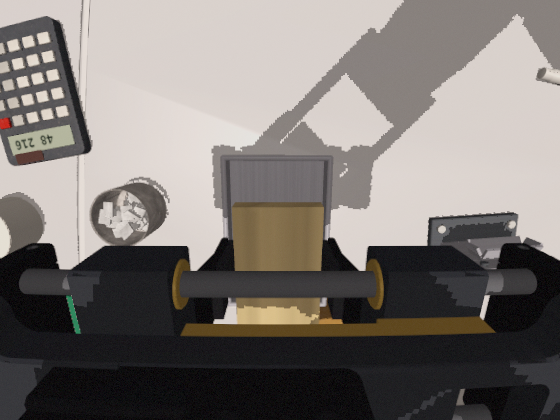

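{"api": "step_arm", "payload": {"rows": [[0,-0.0009,-0.05,0,0,0],[0,0,-0.05,0,0,0],[0,0,-0.04,0,0,0],[0,0,-0.02,0,0,0],[0,0,-0.01,0,0,0],[0,0,-0.002,0,0,0],[0,0,0,0,0,0]]}}

```text
time: 23.3
position: [0.5891, -0.3042, 0.1921]
tool_rot: [-0.075, 0.997, -0.003, -0.023]
ft_force: [-0.0, -0.2, -0.9]
grip_width: 0.0495
grip_force: 30.0
```

{"api": "step_arm", "payload": {"rows": [[0,0,-0.001,0,0,0],[0,0,-0.001,0,0,0],[0,0,-0.001,0,0,0],[0,0,0,0,0,0]]}}

```text
time: 23.8
position: [0.5887, -0.3041, 0.1878]
tool_rot: [-0.075, 0.997, -0.002, -0.024]
ft_force: [0.4, 0.3, 0.5]
grip_width: 0.05
grip_force: 30.0
```

{"api": "step_arm", "payload": {"rows": [[0,0,-0.001,0,0,0],[0,0,-0.0005,0,0,0],[0,0,0,0,0,0]]}}

```text
time: 24.18
position: [0.5886, -0.3041, 0.1864]
tool_rot: [-0.075, 0.997, -0.002, -0.024]
ft_force: [-1.1, -1.6, 3.0]
grip_width: 0.0498
grip_force: 30.0
```

{"api": "step_arm", "payload": {"rows": [[0,0,-0.0005,0,0,0],[0,0,-0.0005,0,0,0],[0,0,0,0,0,0]]}}

```text
time: 24.55
position: [0.5886, -0.3041, 0.1858]
tool_rot: [-0.075, 0.997, -0.002, -0.024]
ft_force: [-1.9, 0.4, 5.3]
grip_width: 0.0495
grip_force: 31.4
```

{"api": "step_arm", "payload": {"rows": [[0,0,0,0,0,0],[0,0,0,0,0,0],[0,0,0,0,0,0],[0,0,0.015,0,0,0],[0,0,0.03,0,0,0],[0,0,0.05,0,0,0],[-0.02,0,0.05,0,0,0],[0,0,0,0,0,0],[0,0,0,0,0,0]], "jaw": 0.062, "squeeze": 3}}

```text
time: 25.68
position: [0.5682, -0.3032, 0.3299]
tool_rot: [-0.075, 0.997, -0.001, -0.025]
ft_force: [0.3, -0.3, -0.6]
grip_width: 0.0619
grip_force: 0.0
```

Run:
```python
from h import *
im=[]; b=np.load('bed.npz'); O,B=b['O'],b['B']
a=np.radians(8.6); u=np.array([np.cos(a),np.sin(a),0]); v=np.array([-u[1],u[0],0])
for n,x,y in [('scene',310,230),('side',265,240)]:
    c=cam(n); X=cloud(c); i=c['pixels'].astype(int); D=X-np.array([.618,-.299,0]); A,Bv=D@u,D@v
    w=(i[...,2]-i[...,0]>35)&(abs(A)<.09)&(abs(Bv)<.06); print(n,w.sum(),np.percentile(A[w],[1,99]),np.percentile(Bv[w],[1,99]),np.percentile(X[...,2][w],[5,50,95]))
    L=(X-O)@B; m=(i.max(2)<70)&(abs(L[...,0]-.03)<.03)&(L[...,1]<.03)&(L[...,1]>-.1)&(L[...,2]>.07)&(L[...,2]<.16); print('handle',np.median(L[m],0))
    im.append(cv2.resize(c['pixels'][y-90:y+90,x-120:x+120],(400,300),interpolation=2))
    for l in ['mug','tape_roll_brown','seal_tin','marker']:
        for r in cut_out(l,n)[:1]: print(l,np.median(X[r['region']],0).round(3))
cv2.imwrite('pics/end.png',np.hstack(im))
```

```text
scene 540 [-0.08284476  0.06671221] [-0.03499869  0.05625611] [0.01088223 0.01460226 0.24770909]
handle [ 0.01979344 -0.0468627   0.13137506]
mug [nan nan nan]
tape_roll_brown [nan nan nan]
marker [0.383 0.019 0.013]
side 229 [-0.06790664  0.06609001] [-0.04640387  0.02850419] [0.0076951  0.01426559 0.02001061]
handle [ 0.03009336 -0.02542703  0.12625735]
mug [nan nan nan]
tape_roll_brown [nan nan nan]
seal_tin [nan nan nan]
marker [nan nan nan]
```

View pics/end.png

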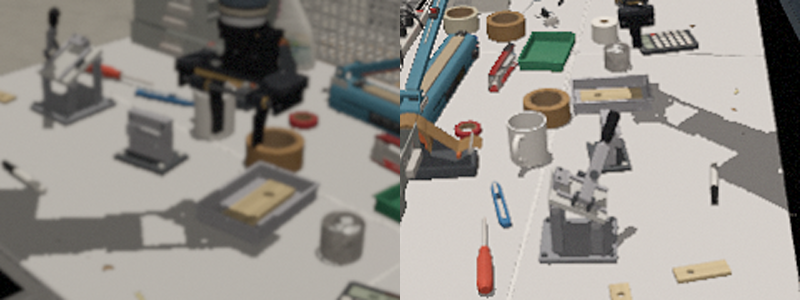

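The coupon lies flat in the pan with its top about 14.5 mm up. The bar is up, the bystanders are in place, and the gripper is clear.

```bash
python3 -c "
from rig import hand_in; print(hand_in())"
```

```text
the job is handed in; nothing more can be done
None
```

The job is done and handed in at about 26 s: the bar is up near its stop, the coupon went through the gauge window to about 36 mm behind the wall by arm position and was drawn back out, and it now lies flat in the pan with the loose things undisturbed.

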